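# Lay an enclosure down in the inspection outline

### The job

Get the black stage plate ready for inspection without gripping or lifting anything. First push the round lens cap along the plate until it lies wholly outside the taped outline, still flat on the plate and with the metal enclosure still standing; then push the standing enclosure near its top so that it topples towards the middle of the outline and lies on its broad face, wholly inside the outline's outer edge. Leave the small objective and everything else where they stand.

Things in the scene. Friction and masses are not known exactly. Their poses are not given: they have to be found in the camera images.
- outline (a point): Centre of the outline of 10 mm wide white tape, on the upper face of the black plate (8 mm above the table). x runs along the outline's short side, roughly away from the robot, y along its long side, z up. Outer edge 150 mm (x) by 200 mm (y), inner edge 130 by 180 mm; no thickness. The fixed plate is 320 mm (x) by 460 mm (y), and this point is its centre.
- enclosure_center (a point): Centre of the plain aluminium enclosure: a closed box 36 mm thick (its x), 70 mm wide (its y), 130 mm tall (its z, up while it stands on its 36 x 70 mm end), about 0.3 kg; 65 mm over the plate while standing. Both broad faces are alike. It stands across one short end of the outline (outline y about +100 or -100 mm), a broad face towards the middle, turned up to 7 degrees.
- enclosure: The same enclosure; origin at the centre of the end it stands on. Pushed near the top of the broad face that looks away from the outline's middle, it tips over its opposite bottom edge, falls freely once its top has moved about 35 mm, and then lies from that edge towards the middle.
- corner0 (a point): Corner of the enclosure's 70 x 130 mm mid-plane (half-way through its thickness): -y side, at the end it stands on.
- corner1 (a point): Same mid-plane: +y side, at the end it stands on.
- corner2 (a point): Same mid-plane: -y side, at the upper end.
- corner3 (a point): Same mid-plane: +y side, at the upper end.
- lens_cap: Off-white plastic lens cap with a grey top, 50 mm diameter, 12 mm thick, 40 g, lying flat near the middle of the outline; loose. Origin at the centre of its underside, z up. There is free plate beyond both long sides of the outline (towards and away from the robot) to push it to.
- objective: Small brass microscope objective standing at the short end of the outline opposite the enclosure, 28 mm diameter, 46 mm tall, narrower at the top; origin at the centre of its underside. Must stay standing where it is.
- cleaner: White cleaner bottle, 32 mm diameter, 75 mm tall, standing near the corner of the plate that is far from the robot on its right; origin under its centre. Bystander.
- tape_roll: Paper tape roll lying flat, 64 mm outside diameter, 18 mm high, near the plate corner that is near the robot on its left; origin under its centre. Bystander.
- screwdriver: Screwdriver 130 mm long lying near the plate corner that is near the robot on its right. Bystander.
- mug: White mug, 80 mm diameter, 90 mm tall, on the table to the left, farther off than the mouse; origin under its centre. Bystander.
- mouse: Black computer mouse, 100 x 58 x 31 mm, on the table to the left; origin under its centre. Bystander.
- parts_tray: Grey open parts tray 120 x 90 x 30 mm on the table to the right; origin under its centre. Bystander.
There are look-alikes about, which are no part of the job. Leave any blue or orange look-alike of the lens_cap alone.

How it is judged:
By the outcome, as a careful person would: the job done as asked, in the order asked, and still so for the second after the job is handed in, with the robot touching nothing.
It also fails if it takes over 48 s, if anything falls off the work surface, if the arm or the gripper's body presses on something with over 40 N, if the wrist force passes 120 N, or if a joint passes its speed limit or range.

### The arm

A 6-joint arm with a two-finger parallel gripper is mounted at the origin on the work surface. World frame = base frame: x ahead of the robot, y to its left, z up, the work surface at z = 0. Lengths are in m, angles in rad, forces in N, time in s.
With the tool pointing down it reaches from about 0.35 to 0.775 m from the base axis. Payload 7.3 kg.
Tool frame: the origin (TCP) lies at the very end of the fingers, on their centre line; the grasp point (between the pads) lies 19 mm behind it (robot.pinch_z is the distance from the TCP to the grasp point, in m); z points along the fingers, y is the line along which they close (so a half turn about z gives the same grasp; the last joint's range is limited). The gripper opens to 92 mm and grips with 3 to 60 N. Pads are 19 mm wide; open, the fingers measure 130 mm over their backs; the gripper's body (75 mm by 190 mm) begins 47 mm behind the grasp point.
Start: joints at [0.962, 0.342, 1.524, -0, 1.275, -0.146], TCP at [0.234, 0.47, 0.227] pointing down, gripper open.
Joint ranges: [-2.53, 2.53], [-0.77, 2.02], [0.04, 2.7], [-1, 4.14], [0.28, 2.66], [-3.11, 3.11]. Speed limits (rad/s): [2.57, 2.57, 3.14, 3.14, 3.14, 3.14].

### API

Orientations are given as [roll, pitch, yaw] about the fixed x, y, z axes, in that order (R = Rz(yaw) Ry(pitch) Rx(roll)).
In Python, from cell import robot gives the robot as it stands.
- The arm moves only by the tool move_arm, never from a script. Its argument "motion" is a list of rows, each a list of 6 numbers: the shift along the tool's x, y, z in units of 0.1 m (1.0 is 0.1 m), then the turn, a rotation vector about the tool's x, y, z in units of pi rad (1.0 is pi rad). In form: [[dx, dy, dz, rx, ry, rz], ...]. A call has 1 to 12 rows; each row is the pose to reach, as a shift and turn from the pose commanded when the call began, along the tool's axes at that moment, turning the shorter way round; what a row does not reach only later rows make up. A row lasts 1/8 s, in which the tool goes at most 62.5 mm and 10.7 degrees, less where a joint would pass 70% of its speed; a pose out of reach is approached as far as the arm can. A call with a number of a shift or a turn outside -1 to 1 is refused whole. A call with a gripper value outside its range is refused whole. "fingers" is the opening, from -1 (shut) to 1 (fully open), set as the call begins (left out, the last holds). The fingers move at their own pace and stop on an object; "newtons" is the grip in N (left out, the last holds). Time passes only in rows, so rows that repeat a pose let the fingers close. It gives the time, the measured TCP pose, the force, the opening and the grip force at its end, in the units of the state.
- robot.observe(): the state, without advancing time (a new reading comes with each control period).
- robot.read_camera(name): name is "scene" or "top" or "wrist"; returns a dict with "image" (384x512x3 uint8, red, green, blue), "range_z" (384x512 float32, m along the optical axis (not along the pixel's ray), 0 where there is no reading), "vfov" (degrees; the focal length in pixels is half the picture's height over the tangent of half this angle, whatever the lens; pixels are square), "cx", "cy" (the principal point, pixels), "extrinsics" (4x4, takes a point from camera to world coordinates); the wrist camera has in their place "hand_eye" (4x4, takes a point from camera to tool coordinates, whose origin is the TCP and whose axes are the flange's). Camera axes: x right, y up, looking along -z (the intrinsics and any distortion apply to the point x, -y, -z); pixel columns grow to the right and rows downward; lengths in m; the calibration is good to about 2 mm. A picture is of the moment at which its call begins: read the wrist's pose just before it.
- robot.hand_in(): hands the job in; it is judged then, once.
The state is a dict: "time": time; "qpos": joint angles; "qvel": joint speeds; "joint_efforts": joint torques, N m; "tool_pos": TCP position; "tool_rot": TCP orientation; "contact_force": force on the tool from outside, world axes, zero at the start; "torque": the same for the moment, N m; "opening": finger opening in m; "grip_force": force on a finger pad.
Only numpy, scipy, OpenCV 4.12 (cv2) and the standard library are available. Lean on these libraries where they do the work, as an engineer would, in place of code of your own. Each camera call takes 0.05 s, during which the arm holds its last target. There are 200 camera calls.

## Working session

There is one attempt and no reset: what is moved stays moved. The work goes in short steps, Python scripts to look and compute and a tool call to move; the robot and the scene stay as the last step left them, time stands still between calls to the robot, and variables do not carry over. Pictures are saved under pics/ and viewed, at most 10 in all, crops included, and the job is handed in when it is done.

Besides the shell and the picture viewer there is one more tool, called after "Request:" as a command line: name --pt "numbers of a row" for each row, then --argument value for the rest. move_arm: Moves the arm, as the interface text tells. Shifts and turns lie within -1 to 1; 1 stands for 0.1 m of shift or pi rad of turn. Its arguments: {"type":"object","properties":{"motion":{"type":"array"},"fingers":{"type":"number"},"newtons":{"type":"number"}},"required":["motion"]}

```bash
mkdir -p pics; ls; cat > h.py <<'E'
from cell import robot
import numpy as np, cv2
def cam(n):
    c=robot.read_camera(n); f=192/np.tan(np.radians(c["vfov"])/2)
    z=c["range_z"]; v,u=np.mgrid[:384,:512]
    P=np.stack([(u-c["cx"])*z/f,-(v-c["cy"])*z/f,-z],-1)
    if "extrinsics" in c:
        E=np.array(c["extrinsics"]); P=P@E[:3,:3].T+E[:3,3]
    P[z==0]=np.nan
    return c,P
E
python3 - <<'E'
from h import *
for n in("top","scene"):
    c,P=cam(n); print(n,{k:c[k] for k in c if k not in("image","range_z")})
    np.savez(n+".npz",P=P,im=c["image"])
    cv2.imwrite(f"pics/{n}0.png",cv2.resize(c["image"][...,::-1],(800,600)))
s=robot.observe();print(s)
E
```

```text
pics
top {'vfov': 43.62047837360446, 'cx': 255.61430766678816, 'cy': 196.31942700637322, 'extrinsics': array([[ 2.09678192e-02,  9.81226767e-01, -1.91714325e-01,
         2.59307882e-01],
       [-9.99780149e-01,  2.05651903e-02, -4.08990923e-03,
        -1.10724938e-02],
       [-7.04868220e-05,  1.91757933e-01,  9.81442250e-01,
         1.56831397e+00],
       [ 0.00000000e+00,  0.00000000e+00,  0.00000000e+00,
         1.00000000e+00]])}
scene {'vfov': 44.546902464492675, 'cx': 255.42832885530257, 'cy': 191.54521701875856, 'extrinsics': array([[-0.43881717, -0.4935271 ,  0.7509131 ,  1.75724421],
       [ 0.89828772, -0.21975529,  0.38050859,  0.62082849],
       [-0.02277418,  0.84150972,  0.53976173,  1.00307035],
       [ 0.        ,  0.        ,  0.        ,  1.        ]])}
{'time': 0.1, 'qpos': array([ 9.62027217e-01,  3.42647903e-01,  1.52488048e+00,  1.22267850e-05,
        1.27540245e+00, -1.45979642e-01]), 'qvel': array([-0.00149957, -0.0025277 , -0.00376179, -0.00052698, -0.00025668,
        0.00091422]), 'joint_efforts': array([ 1.04137584e-03, -4.32006133e+01, -2.44691652e+01,  7.18506798e-02,
        5.26732486e-02, -7.04263834e-05]), 'tool_pos': array([0.23415213, 0.46950634, 0.22613145]), 'tool_rot': array([-3.14027042e+00, -2.06220575e-04,  2.67879948e+00]), 'contact_force': array([ 0.28566088,  0.32465256, -0.05069519]), 'torque': array([-0.00420775, -0.02061083,  0.00390156]), 'grip_force': 0.0, 'opening': 0.09177306425390179}
```

View pics/top0.png

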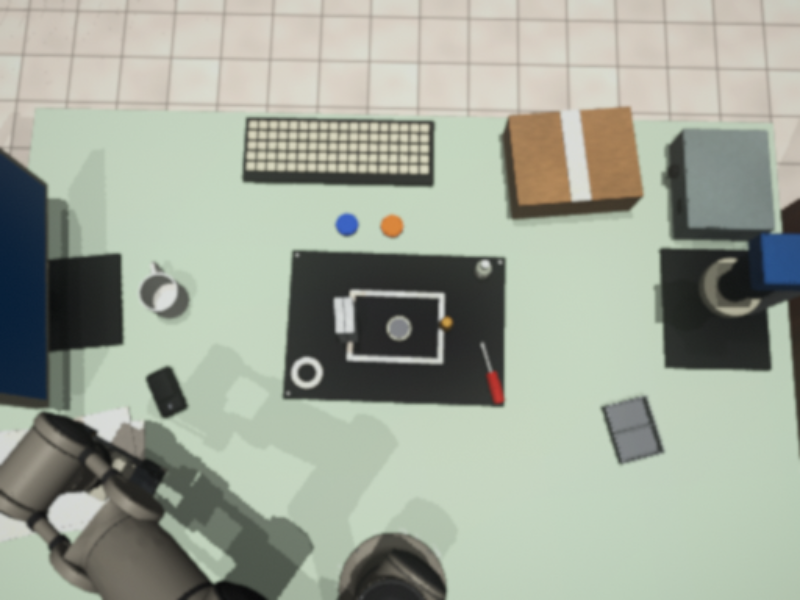

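View pics/scene0.png

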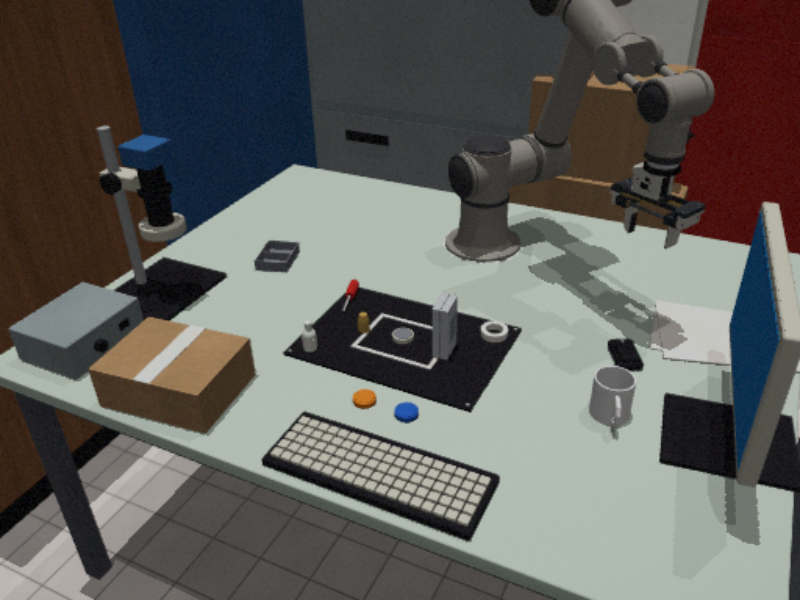

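The top view (800x600) shows the outline spanning (348..444, 292..362), the enclosure at (345,318) on its left (+y) end, the brass objective at (446,323) and the tape roll at (307,372).
There are three candidates for the cap: blue (347,224), orange (392,226), and grey-topped off-white (399,328). Only the last fits, being grey and in the outline. I'll measure it and confirm with a crop.

```bash
python3 - <<'E'
from h import *
d=np.load("top.npz");P,im=d["P"],d["im"]
s=0.64
cr=im[int(245*s):int(405*s),int(280*s):int(510*s)]
cv2.imwrite("pics/crop.png",cv2.resize(cr[...,::-1],(800,int(800*cr.shape[0]/cr.shape[1])),interpolation=cv2.INTER_CUBIC))
x,y,z=P[...,0],P[...,1],P[...,2]
V=im.max(-1).astype(int)
reg=(x>.25)&(x<.75)&(y>-.3)&(y<.3)
def rect(m,n):
    k,l,st,_=cv2.connectedComponentsWithStats(m.astype(np.uint8),connectivity=8)
    for i in range(1,k):
        if st[i,4]<12: continue
        q=l==i; p=P[q]; r=cv2.minAreaRect((p[:,:2]*1000).astype(np.float32))
        print(n,st[i],np.round(np.nanmean(p,0),4),"z",np.round(np.percentile(p[:,2],[5,95]),4),"rect",np.round(r[0],1),np.round(r[1],1),round(r[2],2))
rect(reg&(V<60)&(z<.02),"plate")
rect(reg&(V>130)&(z<.0125)&(x>.38)&(x<.62)&(y<.13)&(y>-.13)&(im.max(-1)-im.min(-1)<50),"tape")
rect(reg&(z>.0145)&(z<.03),"low")
rect(reg&(z>.125),"encl")
rect(reg&(z>.035)&(z<.125),"mid")
E
```

```text
plate [ 183  162  139   96 8346] [ 0.523  -0.001   0.0081] z [0.0022 0.014 ] rect [522.7   2.9] [450. 311.] 89.02
plate [ 227  190   54   38 1609] [0.5236 0.0027 0.008 ] z [0.002 0.014] rect [523.4   1.3] [174.8 121.4] 89.38
plate [192 234   9   9  63] [0.4213 0.187  0.0085] z [0.0029 0.014 ] rect [421.5 186.7] [26.3 26.9] 5.74
tape [223 185  62  20 250] [ 0.5879 -0.0133  0.0077] z [0.0025 0.0116] rect [586.3  -0.8] [206.2  56.6] 78.78
tape [222 211  62  22 290] [ 0.4624 -0.0049  0.0076] z [0.0022 0.012 ] rect [480.2   3.7] [ 69.5 200.5] 0.76
low [219 141   8   9  20] [0.7324 0.1087 0.0171] z [0.0148 0.0204] rect [732.8 106. ] [20.9 28.3] 39.35
low [250 142   6   5  14] [0.7436 0.0102 0.0161] z [0.0146 0.0195] rect [743.3  10.8] [18.4 10.3] 66.28
low [248 202  16  17 184] [ 0.5162 -0.003   0.0211] z [0.0153 0.0269] rect [516.3  -2.4] [47.9 48.4] 25.1
low [308 219   7  19  38] [ 0.46   -0.1851  0.0222] z [0.0156 0.0269] rect [ 460.6 -186.6] [61.4 12.1] 20.6
low [186 229  20  20 186] [0.4181 0.185  0.0244] z [0.0179 0.0295] rect [418.4 186.3] [61.3 62.3] 1.11
low [311 239   9  20  54] [ 0.3991 -0.1972  0.0261] z [0.0179 0.0296] rect [ 394.8 -201.6] [62.9 24.4] 8.77
low [319 249   4   9  14] [ 0.38   -0.2175  0.0279] z [0.0244 0.0294] rect [ 380.  -216.2] [10.2 25.6] 88.35
encl [214 190  13  24 279] [0.5199 0.1027 0.1378] z [0.1317 0.1429] rect [521.  103.5] [70.8 36.5] 6.29
mid [304 167  10  11  86] [ 0.6379 -0.1745  0.0622] z [0.0408 0.0851] rect [ 639.8 -175.8] [30.9 26. ] 69.73
mid [216 194  13  24  80] [0.5005 0.0937 0.0818] z [0.042  0.1206] rect [513.4  88.7] [30.5 75.2] 67.6
mid [281 203   9   9  59] [ 0.5246 -0.1003  0.0482] z [0.0389 0.057 ] rect [ 526.5 -100.4] [25.5 25.9] 43.62
```

View pics/crop.png

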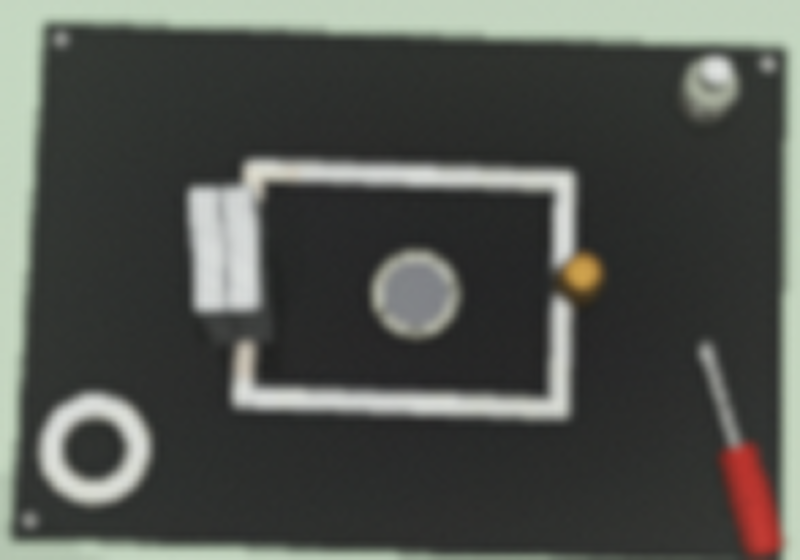

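The crop shows the cap with its off-white rim and grey top at crop pixel (416,293), world about (0.516,-0.003). It is 48 mm wide with its top near z 0.021, which matches the description.

The gripper body is ±95 mm along its closing line, so it would hit the enclosure if I cradled the cap along x straight away. Instead I will:
1. Cradle-push the cap 25 mm towards -y, with the closing line along x.
2. Turn the gripper and cradle-push the cap to the far strip.

```bash
cat >> h.py <<'E'
from scipy.spatial.transform import Rotation as R
def rel(p,yaw,roll=np.pi):
    s=robot.observe(); r=R.from_euler("xyz",s["tool_rot"]); t=R.from_euler("xyz",[roll,0,yaw])
    print("at",s["tool_pos"].round(4),s["tool_rot"].round(3),"rel",(r.inv().apply(np.array(p)-s["tool_pos"])*10).round(3),((r.inv()*t).as_rotvec()/np.pi).round(3))
E
python3 -c "
from h import *
rel([.516,.045,.226],np.pi/2)"
```

```text
at [0.2342 0.4695 0.2261] [-3.14  -0.     2.679] rel [-4.417e+00 -2.540e+00  4.000e-03] [-0.     0.     0.353]
```

Request:
move_arm --pt "-0.5 -0.3 0 0 0 0.06" --pt "-1 -0.6 0 0 0 0.12" --pt "-1 -0.6 0 0 0 0.18" --pt "-1 -0.6 0 0 0 0.24" --pt "-1 -0.6 0 0 0 0.3" --pt "-1 -0.6 0 0 0 0.353" --pt "-1 -0.6 0 0 0 0.353" --fingers -0.35

```text
time: 0.98
tool_pos: [0.2969, 0.3713, 0.2264]
tool_rot: [-3.141, 0.0, 1.571]
contact_force: [0.2, 0.8, -0.0]
opening: 0.0305
grip_force: 0.0
```

Request:
move_arm --pt "-0.5 0.35 0 0 0 0" --pt "-1 0.7 0 0 0 0" --pt "-1 0.7 0 0 0 0"

```text
time: 1.35
tool_pos: [0.3689, 0.2686, 0.2266]
tool_rot: [3.141, 0.001, 1.568]
contact_force: [-0.3, 0.5, -0.3]
opening: 0.03
grip_force: 0.0
```

Request:
move_arm --pt "-0.5 0.35 0 0 0 0" --pt "-1 0.7 0 0 0 0" --pt "-1 0.7 0 0 0 0"

```text
time: 1.72
tool_pos: [0.4383, 0.1694, 0.2265]
tool_rot: [3.141, 0.0, 1.568]
contact_force: [-0.3, -0.2, -0.1]
opening: 0.0295
grip_force: 0.0
```

Request:
move_arm --pt "-0.5 0.35 0 0 0 0" --pt "-1 0.7 0 0 0 0" --pt "-1 0.7 0 0 0 0" --pt "-1 0.7 0 0 0 0"

```text
time: 2.22
tool_pos: [0.506, 0.0729, 0.2264]
tool_rot: [-3.14, -0.001, 1.572]
contact_force: [0.5, -0.2, -0.5]
opening: 0.03
grip_force: 0.0
```

```bash
python3 - <<'E'
from h import *
rel([.516,.04,.09],np.pi/2)
s=robot.observe(); c,P=cam("wrist"); H=np.array(c["hand_eye"]); r=R.from_euler("xyz",s["tool_rot"])
W=r.apply((P.reshape(-1,3)@H[:3,:3].T+H[:3,3]))+s["tool_pos"]; W=W.reshape(384,512,3)
np.savez("w.npz",W=W,im=c["image"])
cv2.imwrite("pics/w1.png",c["image"][...,::-1])
z=W[...,2]
for lo,hi,n in((.0155,.026,"cap"),(.128,.145,"enc"),(.04,.06,"obj")):
    m=((z>lo)&(z<hi)).astype(np.uint8);k,l,st,_=cv2.connectedComponentsWithStats(m)
    for i in range(1,k):
        if st[i,4]>300:
            p=W[l==i]; q=cv2.minAreaRect((p[:,:2]*1000).astype(np.float32)); print(n,st[i],np.median(p[:,2]).round(4),np.round(q[0],1),np.round(q[1],1),round(q[2],1))
E
```

```text
at [0.506  0.0729 0.2264] [-3.140e+00 -1.000e-03  1.572e+00] rel [-0.33   0.102  1.364] [-0. -0.  0.]
cap [139  15  46  61 362] 0.0248 [414.1 190.2] [53.2 33.4] 61.6
cap [166  21  37  64 362] 0.0251 [439.3 180. ] [61.4 26.5] 72.9
cap [ 245  207   44   42 1392] 0.0209 [519.2  -1.1] [49.  47.2] 74.3
enc [ 229  122  100   58 4845] 0.1383 [524.  104.5] [70.2 36.8] 5.3
obj [263 305  23  20 372] 0.0489 [528.9 -95. ] [25.6 17.8] 5.4
```

View pics/w1.png

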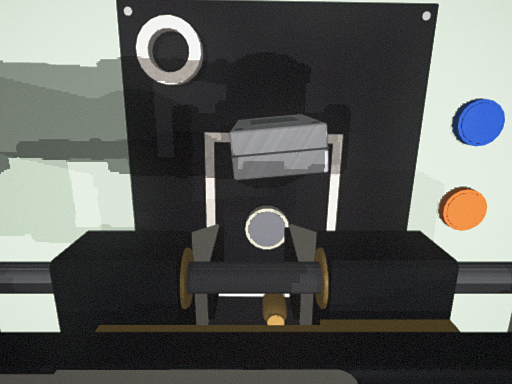

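```bash
python3 - <<'E'
from h import *
c,P=cam("wrist"); print(np.array(c["hand_eye"]).round(3))
E
```

```text
[[ 0.001  0.964  0.267  0.071]
 [ 1.    -0.001  0.    -0.   ]
 [ 0.001  0.267 -0.964 -0.158]
 [ 0.     0.     0.     1.   ]]
```

The wrist view shows the cap at (266,228), enclosure (279,147) and objective (274,310). It agrees with the top view to within 3 mm, so I'll descend on the +y side of the cap.

Request:
move_arm --pt "-0.39 0.12 0 0 0 0" --pt "-0.39 0.12 0.3 0 0 0" --pt "-0.39 0.12 0.7 0 0 0" --pt "-0.39 0.12 1 0 0 0" --pt "-0.39 0.12 1 0 0 0"

```text
time: 2.95
tool_pos: [0.5168, 0.0338, 0.1252]
tool_rot: [-3.137, -0.001, 1.572]
contact_force: [-0.4, 0.1, 0.4]
opening: 0.0296
grip_force: 0.0
```

```bash
python3 -c "
from h import *
rel([.518,.034,.014],np.pi/2);print(robot.observe()['contact_force'])"
```

```text
at [0.5168 0.0338 0.1252] [-3.137e+00 -1.000e-03  1.572e+00] rel [1.000e-03 1.700e-02 1.112e+00] [-0.001 -0.     0.   ]
[-0.39250497  0.11339839  0.41105627]
```

Request:
move_arm --pt "0 0 0.3 0 0 0" --pt "0 0 0.6 0 0 0" --pt "0 0 0.8 0 0 0" --pt "0 0 0.95 0 0 0" --pt "0 0 0.95 0 0 0"

```text
time: 3.58
tool_pos: [0.5187, 0.0327, 0.0318]
tool_rot: [-3.141, -0.0, 1.571]
contact_force: [0.5, -0.7, 0.5]
opening: 0.0298
grip_force: 0.0
```

Request:
move_arm --pt "0 0 0.08 0 0 0" --pt "0 0 0.16 0 0 0" --pt "0 0 0.16 0 0 0"

```text
time: 3.95
tool_pos: [0.5184, 0.0323, 0.0153]
tool_rot: [-3.141, -0.0, 1.57]
contact_force: [-1.1, 0.3, -0.9]
opening: 0.0296
grip_force: 0.0
```

Request:
move_arm --pt "-0.03 0 0.02 0 0 0" --pt "-0.07 0 0.02 0 0 0" --pt "-0.11 0 0.02 0 0 0" --pt "-0.15 0 0.02 0 0 0" --pt "-0.19 0 0.02 0 0 0" --pt "-0.23 0 0.02 0 0 0" --pt "-0.27 0 0.02 0 0 0" --pt "-0.3 0 0.02 0 0 0" --pt "-0.31 0 0.02 0 0 0" --pt "-0.31 0 0.02 0 0 0" --pt "-0.2 0 0.02 0 0 0" --pt "-0.2 0 0.02 0 0 0"

```text
time: 5.45
tool_pos: [0.5186, 0.0132, 0.0137]
tool_rot: [-3.141, -0.0, 1.571]
contact_force: [-0.0, -0.5, -0.3]
opening: 0.0299
grip_force: 0.0
```

Request:
move_arm --pt "0 0 -0.4 0 0 0" --pt "0 0 -0.8 0 0 0" --pt "0 0 -1 0 0 0" --pt "0 0 -1 0 0 0"

```text
time: 5.95
tool_pos: [0.5197, 0.0123, 0.1151]
tool_rot: [3.138, 0.0, 1.57]
contact_force: [0.4, 0.1, -0.1]
opening: 0.03
grip_force: 0.0
```

Request:
move_arm --pt "0 0 -0.5 0 0 0" --pt "0 0 -0.7 0 0 0" --pt "0 0 -0.7 0 0 0"

```text
time: 6.32
tool_pos: [0.5191, 0.0123, 0.1838]
tool_rot: [3.14, 0.0, 1.57]
contact_force: [0.8, 0.1, -1.3]
opening: 0.0299
grip_force: 0.0
```

```bash
cat >> h.py <<'E'
def comps(W,bands,minpx):
    z=W[...,2]
    for n,(lo,hi) in bands.items():
        m=((z>lo)&(z<hi)&(W[...,0]>.3)&(W[...,0]<.8)&(abs(W[...,1])<.3)).astype(np.uint8);k,l,st,_=cv2.connectedComponentsWithStats(m)
        for i in range(1,k):
            if st[i,4]>minpx:
                p=W[l==i]; q=cv2.minAreaRect((p[:,:2]*1000).astype(np.float32)); print(n,st[i],np.median(p[:,2]).round(4),np.round(q[0],1),np.round(q[1],1),round(q[2],1))
def wrist():
    s=robot.observe(); c,P=cam("wrist"); H=np.array(c["hand_eye"]); r=R.from_euler("xyz",s["tool_rot"])
    return c,r.apply(P.reshape(-1,3)@H[:3,:3].T+H[:3,3]).reshape(384,512,3)+s["tool_pos"]
E
python3 - <<'E'
from h import *
B=dict(cap=(.0155,.026),enc=(.128,.145))
c,W=wrist(); comps(W,B,300); rel([.46,-.03,.18],np.pi)
c,P=cam("top"); comps(P,B,60)
E
```

```text
cap [ 228  187   51   49 1913] 0.0209 [518.3 -28.3] [49.  49.4] 6.9
enc [ 197   15  130   81 8600] 0.1383 [524.  104.1] [70.3 36.8] 5.3
at [0.5183 0.0123 0.1826] [-3.14 -0.    1.57] rel [-0.424 -0.583  0.026] [-0.  -0.  -0.5]
```

The cap is now at (0.518,-0.028) and the enclosure hasn't moved. Next I turn the gripper and go to the near side of the cap.

Request:
move_arm --pt "-0.2 -0.2 0 0 0 -0.06" --pt "-0.4 -0.4 0 0 0 -0.12" --pt "-0.41 -0.44 0 0 0 -0.18" --pt "-0.41 -0.44 0 0 0 -0.24" --pt "-0.41 -0.44 0 0 0 -0.3" --pt "-0.41 -0.44 0 0 0 -0.36" --pt "-0.41 -0.44 0 0 0 -0.42" --pt "-0.41 -0.44 0 0 0 -0.48" --pt "-0.41 -0.44 0 0 0 -0.5" --pt "-0.41 -0.44 0 0 0 -0.5"

```text
time: 7.68
tool_pos: [0.4739, -0.0285, 0.182]
tool_rot: [3.141, -0.003, 3.14]
contact_force: [-0.1, 0.4, -0.7]
opening: 0.0297
grip_force: 0.0
```

```bash
python3 -c "
from h import *
rel([.475,-.0283,.0135],np.pi)"
```

```text
at [ 0.4739 -0.0285  0.182 ] [ 3.141e+00 -3.000e-03  3.140e+00] rel [-1.700e-02  1.000e-03  1.685e+00] [ 0.    -0.001 -0.001]
```

Request:
move_arm --pt "0 0 0.4 0 0 0" --pt "0 0 0.8 0 0 0" --pt "0 0 1 0 0 0" --pt "0 0 1 0 0 0"

```text
time: 8.18
tool_pos: [0.4731, -0.0284, 0.0817]
tool_rot: [3.14, -0.005, 3.139]
contact_force: [0.5, -0.2, -0.3]
opening: 0.0297
grip_force: 0.0
```

Request:
move_arm --pt "0 0 0.3 0 0 0" --pt "0 0 0.5 0 0 0" --pt "0 0 0.6 0 0 0" --pt "0 0 0.68 0 0 0" --pt "0 0 0.68 0 0 0"

```text
time: 8.8
tool_pos: [0.4748, -0.0287, 0.0158]
tool_rot: [3.142, 0.0, 3.14]
contact_force: [-0.4, -0.8, 0.6]
opening: 0.0298
grip_force: 0.0
```

Request:
move_arm --pt "-0.05 0 0.02 0 0 0" --pt "-0.11 0 0.02 0 0 0" --pt "-0.17 0 0.02 0 0 0" --pt "-0.23 0 0.02 0 0 0" --pt "-0.29 0 0.02 0 0 0" --pt "-0.35 0 0.02 0 0 0" --pt "-0.41 0 0.02 0 0 0" --pt "-0.47 0 0.02 0 0 0" --pt "-0.53 0 0.02 0 0 0" --pt "-0.59 0 0.02 0 0 0" --pt "-0.63 0 0.02 0 0 0" --pt "-0.65 0 0.02 0 0 0"

```text
time: 10.3
tool_pos: [0.5399, -0.0287, 0.0137]
tool_rot: [3.142, -0.0, 3.141]
contact_force: [-1.5, 0.9, 0.8]
opening: 0.0301
grip_force: 0.4
```

Request:
move_arm --pt "-0.05 0 0 0 0 0" --pt "-0.11 0 0 0 0 0" --pt "-0.17 0 0 0 0 0" --pt "-0.23 0 0 0 0 0" --pt "-0.29 0 0 0 0 0" --pt "-0.35 0 0 0 0 0" --pt "-0.41 0 0 0 0 0" --pt "-0.47 0 0 0 0 0" --pt "-0.53 0 0 0 0 0" --pt "-0.59 0 0 0 0 0" --pt "-0.65 0 0 0 0 0" --pt "-0.67 0 0 0 0 0"

```text
time: 11.8
tool_pos: [0.6071, -0.0288, 0.0137]
tool_rot: [3.142, 0.0, 3.141]
contact_force: [-0.9, 0.2, 0.6]
opening: 0.03
grip_force: 0.4
```

Request:
move_arm --pt "0.01 0 0 0 0 0" --pt "0.15 0 0 0 0 0" --pt "0.15 0 -0.3 0 0 0" --pt "0.15 0 -0.7 0 0 0" --pt "0.15 0 -1 0 0 0" --pt "0.15 0 -1 0 0 0"

```text
time: 12.55
tool_pos: [0.5931, -0.029, 0.1164]
tool_rot: [-3.141, 0.005, 3.141]
contact_force: [0.9, -0.4, -0.5]
opening: 0.0297
grip_force: 0.0
```

Request:
move_arm --pt "0.3 0 -0.5 0 0 0" --pt "0.6 0 -1 0 0 0" --pt "0.6 0 -1 0 0 0"

```text
time: 12.92
tool_pos: [0.5317, -0.0289, 0.2166]
tool_rot: [-3.141, 0.005, 3.14]
contact_force: [-0.4, 0.4, 0.2]
opening: 0.0299
grip_force: 0.0
```

```bash
python3 - <<'E'
from h import *
B=dict(cap=(.0155,.026),enc=(.128,.145),plate=(-.01,.013))
c,W=wrist(); comps(W,B,300); rel([.5,.17,.2],np.pi/2)
cv2.imwrite("pics/w2.png",c["image"][...,::-1])
E
```

```text
cap [ 70   0  44 130 716] 0.0236 [ 435.4 -192.7] [119.4  21.6] 9.1
cap [ 443   16   69   72 1695] 0.0249 [422.2 183.3] [63.6 60. ] 9.5
cap [232 234  44  27 970] 0.0206 [625.6 -30.3] [31.4 48.8] 0.1
enc [ 409  136   62   99 5309] 0.138 [523.7 103.6] [70.6 37. ] 5.2
plate [     0      0    512    261 103532] 0.0081 [510.9 -11.3] [577.4 281.1] 90.0
plate [ 461   32   35   43 1103] 0.0083 [420.9 190.9] [34.2 34.1] 52.1
plate [ 36 294  24  38 657] 0.0003 [ 723.7 -288.8] [22.1 55.1] 89.7
plate [ 208  294   92   31 2393] 0.0002 [718.6 -31.4] [113.7  45.3] 89.9
plate [ 450  294   62   38 2173] -0.0002 [723.6 254.2] [77.6 55.6] 89.3
at [ 0.5316 -0.0288  0.2144] [-3.141e+00  2.000e-03  3.140e+00] rel [0.319 1.988 0.143] [0.    0.001 0.5  ]
```

View pics/w2.png

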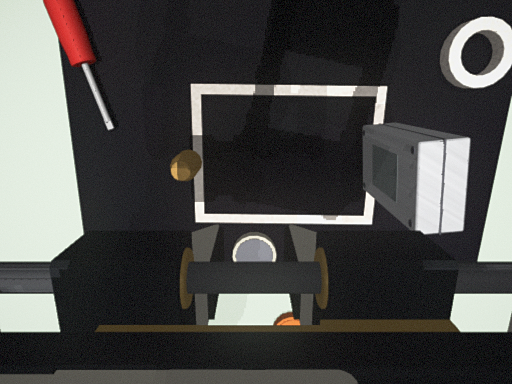

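The cap at (254,250) now lies beyond the far tape strip, whose outer edge is at row 223. Its near edge measures x=0.610 against 0.598 for the tape. The enclosure still stands and the objective at (185,166) is unmoved. Next I go behind the enclosure with shut fingers.

Request:
move_arm --pt "0.1 0.5 0 0 0 0" --pt "0.13 1 0 0 0 0" --pt "0.13 1 0 0 0 0" --fingers -1

```text
time: 13.35
tool_pos: [0.5178, 0.074, 0.2114]
tool_rot: [3.141, -0.004, -3.138]
contact_force: [-0.1, -1.4, -0.2]
opening: 0.0045
grip_force: 0.0
```

Request:
move_arm --pt "0 0.5 0 0 0 0.06" --pt "0 0.9 0 0 0 0.12" --pt "0 0.9 0 0 0 0.18" --pt "0 0.9 0 0 0 0.24" --pt "0 0.9 0 0 0 0.3" --pt "0 0.9 0 0 0 0.36" --pt "0 0.9 0 0 0 0.42" --pt "0 0.9 0 0 0 0.471" --pt "0 0.9 0 0 0 0.471" --pt "0 0.9 0 0 0 0.471"

```text
time: 14.6
tool_pos: [0.5189, 0.1607, 0.2127]
tool_rot: [-3.14, 0.0, 1.664]
contact_force: [-0.2, 0.6, -0.2]
opening: 0.0001
grip_force: 0.0
```

```bash
python3 - <<'E'
from h import *
B=dict(enc=(.128,.145))
c,W=wrist(); comps(W,B,300); rel([.519,.155,.122],np.radians(95.2))
E
```

```text
at [0.5189 0.1608 0.213 ] [-3.141  0.     1.663] rel [-0.058 -0.004  0.91 ] [-0.     0.     0.001]
```

Down to z=0.122, 20 mm clear of the back face.

Request:
move_arm --pt "0 0 0.4 0 0 0" --pt "0 0 0.7 0 0 0" --pt "0 0 0.9 0 0 0" --pt "0 0 0.91 0 0 0" --pt "0 0 0.91 0 0 0"

```text
time: 15.28
tool_pos: [0.5194, 0.1613, 0.1234]
tool_rot: [3.14, -0.0, 1.662]
contact_force: [0.1, 0.3, -0.8]
opening: 0.0005
grip_force: 0.0
```

Request:
move_arm --pt "-0.1 0 0 0 0 0" --pt "-0.18 0 0 0 0 0" --pt "-0.24 0 0 0 0 0" --pt "-0.28 0 0 0 0 0" --pt "-0.32 0 0 0 0 0" --pt "-0.35 0 0 0 0 0" --pt "-0.38 0 0 0 0 0" --pt "-0.4 0 0 0 0 0"

```text
time: 16.27
tool_pos: [0.5225, 0.1213, 0.1227]
tool_rot: [3.142, -0.0, 1.661]
contact_force: [0.2, 1.3, 0.0]
opening: 0.0004
grip_force: 0.2
```

```bash
python3 - <<'E'
from h import *
c,P=cam("scene"); 
cv2.imwrite("pics/s2.png",cv2.resize(c["image"][150:270,150:380,::-1],(690,360)))
c,W=wrist(); comps(W,dict(enc=(.1,.15)),300)
E
```

```text
enc [228 224  52  37 571] 0.1348 [521.4 128.1] [23.9  7.1] 5.7
```

View pics/s2.png

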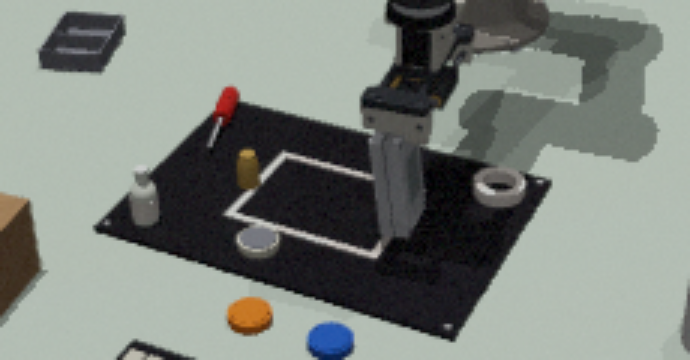

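The crop shows the enclosure at (400,190) tilting towards the middle, with the cap flat at (258,240) outside the outline. I'll keep pushing gently.

Request:
move_arm --pt "-0.03 0 0 0 0 0" --pt "-0.06 0 0 0 0 0" --pt "-0.09 0 0 0 0 0" --pt "-0.12 0 0 0 0 0" --pt "-0.15 0 0 0 0 0" --pt "-0.18 0 0 0 0 0" --pt "-0.2 0 0 0 0 0" --pt "-0.22 0 0 0 0 0" --pt "-0.24 0 0 0 0 0" --pt "-0.26 0 0 0 0 0" --pt "-0.28 0 0 0 0 0" --pt "-0.3 0 0 0 0 0"

```text
time: 17.88
tool_pos: [0.5252, 0.0914, 0.1227]
tool_rot: [3.142, -0.0, 1.661]
contact_force: [0.6, -0.2, -0.2]
opening: 0.0004
grip_force: 0.0
```

```bash
python3 - <<'E'
from h import *
c,W=cam("top"); comps(W,dict(enc=(.036,.15)),60)
E
```

```text
enc [328 120  22  18 328] 0.0967 [ 781.6 -269.5] [36.7 61.2] 0.7
enc [304 167  10  11  84] 0.0584 [ 639.4 -175.7] [30.8 25.9] 67.5
enc [241 193  30  24 608] 0.0442 [530.2  -3.3] [70.9 95.5] 5.8
```

It has fallen (top at z=0.044 = 8+36 mm). I'll retreat upwards and away, then check.

Request:
move_arm --pt "0.2 0 -0.3 0 0 0" --pt "0.5 0 -0.7 0 0 0" --pt "0.9 0 -1 0 0 0" --pt "1 0 -1 0 0 0" --pt "1 0 -1 0 0 0"

```text
time: 18.55
tool_pos: [0.5155, 0.1912, 0.2217]
tool_rot: [-3.14, 0.0, 1.662]
contact_force: [0.1, 0.7, 0.0]
opening: 0.0003
grip_force: 0.0
```

Request:
move_arm --pt "0.5 0 0 0 0 0" --pt "1 0 0 0 0 0" --pt "1 0 0 0 0 0" --pt "1 0 0 0 0 0"

```text
time: 19.05
tool_pos: [0.507, 0.2893, 0.2214]
tool_rot: [-3.139, 0.001, 1.66]
contact_force: [-0.0, -0.0, 0.1]
opening: 0.0003
grip_force: 0.0
```

```bash
python3 - <<'E'
from h import *
c,W=cam("top"); comps(W,dict(enc=(.038,.15),low=(.0155,.027)),60)
im=c["image"]; cr=im[157:260,180:327]
cv2.imwrite("pics/t3.png",cv2.resize(cr[...,::-1],(800,560),interpolation=cv2.INTER_CUBIC))
E
```

```text
enc [328 120  22  18 323] 0.0963 [ 781.  -269.7] [37.9 61. ] 1.2
enc [304 167  10  11  84] 0.0594 [ 640.3 -176. ] [30.7 27.5] 69.1
enc [229 193  42  25 839] 0.0442 [528.8  14.2] [ 71.2 129.7] 5.1
low [256 168  16  16 157] 0.0208 [631.1 -31.1] [47.7 48.4] 67.6
low [194 229  13  19  64] 0.0239 [422.7 170.4] [61.5 30.8] 13.5
```

View pics/t3.png

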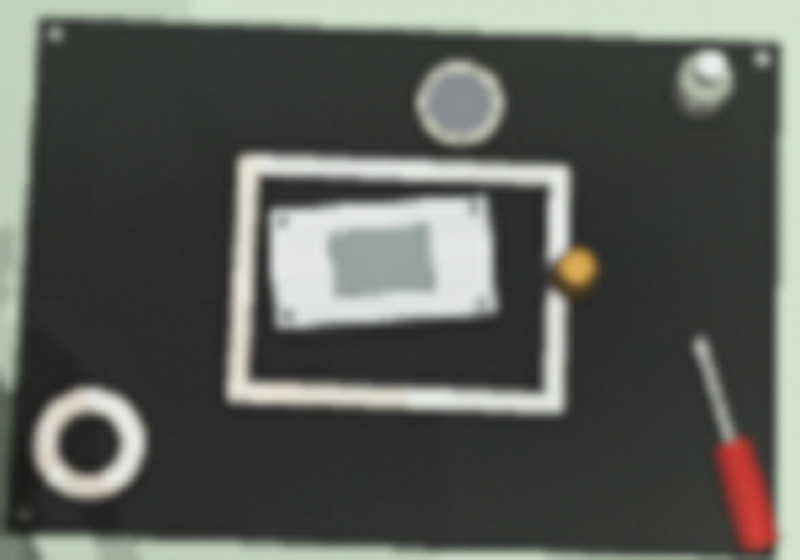

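The enclosure lies flat on its broad face inside the outline, at (383,263). The cap is flat outside it at (460,102), with plate visible between its rim and the tape. The objective and bystanders are unmoved and the robot is clear.

```bash
python3 -c "
from cell import robot
print(robot.hand_in())"
```

```text
the job is handed in; nothing more can be done
None
```

I handed the job in at about 19 s: the lens cap lies flat on the plate outside the outline's far side, the enclosure lies on its broad face inside the outline, and the objective and everything else on the plate are still in place.

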